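# Open the wanted hardener bottle and hold its cap up

### The job

The coloured measuring cup standing on the scale shows which hardener is wanted, orange or blue. Unscrew the cap of that bottle - of the pair one has an ordinary thread and the other a reverse thread, and nothing shows which, so try it both ways - lift the cap straight up off the neck and finish still holding it level in the gripper, at least 5 cm above the bottle's mouth. Leave the other bottle closed and everything else on the bench where it stands.

Things in the scene. Friction and masses are not known exactly. Their poses are not given: they have to be found in the camera images.
- rack: Bottle clamp, fixed to the bench: plywood base 115 x 290 x 15 mm with end blocks and two aluminium clamp rails (tops at 67 mm above the bench) that hold the two hardener bottles fast, so that they neither turn nor lift. Origin: centre of the base's underside; y along the row. The bottles stand at y = +65 and -65 mm, either colour on either side.
- bottle_orange: White square hardener bottle, orange label bands, 72 x 72 mm, clamped immovable. Origin: centre of its underside, 15 mm above the bench; z up. Shoulder 106 to 120 mm up, neck 29 mm wide to the mouth at 153 mm; below the closed cap 8 mm of bare neck, room for finger tips. Thread hand unknown and hidden: one of the two bottles right-hand, the other left-hand. The cap leaves the neck 25 mm up.
- bottle_blue: White square hardener bottle, blue label bands, 72 x 72 mm, clamped immovable. Origin: centre of its underside, 15 mm above the bench; z up. Shoulder 106 to 120 mm up, neck 29 mm wide to the mouth at 153 mm; below the closed cap 8 mm of bare neck, room for finger tips. Thread hand unknown and hidden: one of the two bottles right-hand, the other left-hand. The cap leaves the neck 25 mm up.
- cap_orange: Orange ribbed plastic screw cap closing the orange bottle, 54 mm across, 30 mm high, about 35 g. Origin: centre of its open underside, closed 128 mm above the bottle's origin; z up through its flat top. It stops dead within 5 degrees if tightened; loosened, it turns easily without climbing, lifts off after 65 to 120 degrees (best a quarter turn), stop at 125. It never pulls off locked.
- cap_blue: Blue ribbed plastic screw cap closing the blue bottle, 54 mm across, 30 mm high, about 35 g. Origin: centre of its open underside, closed 128 mm above the bottle's origin; z up through its flat top. It stops dead within 5 degrees if tightened; loosened, it turns easily without climbing, lifts off after 65 to 120 degrees (best a quarter turn), stop at 125. It never pulls off locked.
- cup_orange: Orange measuring cup, 68 mm across the rim, 78 mm high, light. Origin: centre of its underside. One of the two cups stands on the scale, the other on the grey draining stand at the other side, 28 mm above the bench.
- cup_blue: Blue measuring cup, 68 mm across the rim, 78 mm high, light. Origin: centre of its underside. One of the two cups stands on the scale, the other on the grey draining stand at the other side, 28 mm above the bench.
- scale_pan (a point): Centre of the top of the steel pan (128 x 132 mm) of the flat grey bench scale, 28 mm above the bench. The cup on it has its axis within 20 mm of this point.
- diorama: Bystander: plaster diorama block with brown rock, 170 x 130 x 85 mm. Origin: centre of its underside.
- jar: Bystander: white paint jar with black lid, 64 mm across, 85 mm high. Origin: centre of its underside.
- dropper_ochre: Bystander: small ochre dropper bottle, 25 mm across, 80 mm high. Origin: centre of its underside.
- dropper_dark: Bystander: small black dropper bottle, 25 mm across, 80 mm high. Origin: centre of its underside.
Things that resemble listed ones, but are neither listed nor needed, are in the scene too. What is shaped like the cup_orange but pink is not meant. Several things have the shape of the cap_orange; the one meant has the colours described above.

How it is judged (in metres and radians):
On the way:
1. the cap of the wanted bottle has been turned loose on its neck, 45 degrees or more, before it comes off (((horizontal distance between cup_orange and scale_pan below 0.06 m and angle between the x axis of cap_orange and the x axis of bottle_orange, either way round above 0.79 rad and z of cap_orange in the frame of bottle_orange below 0.145 m and horizontal distance between cap_orange and bottle_orange below 0.01 m) or (horizontal distance between cup_blue and scale_pan below 0.06 m and angle between the x axis of cap_blue and the x axis of bottle_blue, either way round above 0.79 rad and z of cap_blue in the frame of bottle_blue below 0.145 m and horizontal distance between cap_blue and bottle_blue below 0.01 m))), for 0.04 s.
At the end, for the whole second after the job is handed in: The cap of the bottle whose colour stands on the scale is held still (under 3 cm/s) in the fingers (over 2 N), its underside at least 40 mm above that bottle's mouth, level to 20 degrees, resting on nothing else; the other cap still sits on its neck (within 6 mm) (((horizontal distance between cup_orange and scale_pan below 0.06 m and z of cap_orange in the frame of bottle_orange above 0.193 m and angle between cap_orange's own z axis and vertical below 0.35 rad and linear speed of cap_orange below 0.03 m/s and contact force between the fingers and cap_orange above 2 N and contact force between cap_orange and bottle_orange below 0.1 N and contact force between cap_orange and rack below 0.1 N and z of cap_blue in the frame of bottle_blue below 0.134 m and horizontal distance between cap_blue and bottle_blue below 0.006 m) or (horizontal distance between cup_blue and scale_pan below 0.06 m and z of cap_blue in the frame of bottle_blue above 0.193 m and angle between cap_blue's own z axis and vertical below 0.35 rad and linear speed of cap_blue below 0.03 m/s and contact force between the fingers and cap_blue above 2 N and contact force between cap_blue and bottle_blue below 0.1 N and contact force between cap_blue and rack below 0.1 N and z of cap_orange in the frame of bottle_orange below 0.134 m and horizontal distance between cap_orange and bottle_orange below 0.006 m))); the arm keeps its last pose, push and grip.
It fails at once if the cap of the other bottle is turned open (30 degrees or more) or moved more than 10 mm ((horizontal distance between cup_orange and scale_pan below 0.06 m and (distance of cap_blue from where it was at the start of the episode above 0.01 m or angle between the x axis of cap_blue and the x axis of bottle_blue, either way round above 0.52 rad)) or (horizontal distance between cup_blue and scale_pan below 0.06 m and (distance of cap_orange from where it was at the start of the episode above 0.01 m or angle between the x axis of cap_orange and the x axis of bottle_orange, either way round above 0.52 rad))).
It fails at once if a measuring cup is pushed more than 20 mm or tipped (distance of any of cup_orange, cup_blue from where it was at the start of the episode above 0.02 m or angle between any of cup_orange, cup_blue's own z axis and vertical above 0.4 rad).
It fails at once if a bystander on the bench is pushed more than 30 mm (distance of any of diorama, jar, dropper_ochre, dropper_dark from where it was at the start of the episode above 0.03 m).
It fails at once if a standing jar or dropper bottle is tipped over (angle between any of jar, dropper_ochre, dropper_dark's own z axis and vertical above 0.6 rad).
It also fails if it takes over 42 s, if anything falls off the work surface, if the arm or the gripper's body presses on something with over 40 N, if the wrist force passes 120 N, or if a joint passes its speed limit or range.

### The arm

A 6-joint arm with a two-finger parallel gripper is mounted at the origin on the work surface. World frame = base frame: x ahead of the robot, y to its left, z up, the work surface at z = 0. Lengths are in mm, angles in degrees, forces in N, time in s.
With the tool pointing down it reaches from about 300 to 850 mm from the base axis. Payload 4.2 kg.
Tool frame: the origin (TCP) lies at the very end of the fingers, on their centre line; the grasp point (between the pads) lies env.pinch_z behind it (env.pinch_z is the distance from the TCP to the grasp point, in mm); z points along the fingers, y is the line along which they close (so a half turn about z gives the same grasp; the last joint's range is limited). The gripper opens to 91 mm and grips with 3 to 60 N. Pads are 32 mm wide; open, the fingers measure 118 mm over their backs; the gripper's body (76 mm by 178 mm) begins 60 mm behind the grasp point.
Start: joints at [68.354, 18.312, 89.639, -0, 72.044, -1.146], TCP at [201.376, 538.601, 213.976] pointing down, gripper open.
Joint ranges: [-177.97, 177.97], [-48.28, 115.42], [12.27, 149.76], [-77.06, 257.06], [2.81, 150.46], [-146.56, 146.56]. Speed limits (degrees/s): [147.25, 147.25, 180, 180, 180, 180].

### API

Orientations are given as [roll, pitch, yaw] about the fixed x, y, z axes, in that order (R = Rz(yaw) Ry(pitch) Rx(roll)).
In Python, from workcell import state, vision, job_done, env gives the robot as it stands.
- The arm moves only by the tool servo_tool, never from a script. Its argument "rows" is a list of rows, each a list of 5 numbers: the shift along the tool's x, y, z scaled (see below), then the turn about the tool's z scaled (see below), then the opening, from 0 (shut) to 1 (fully open). A call has 1 to 20 rows; each row is the pose to reach, as a shift and turn from the pose commanded when the call began, along the tool's axes at that moment; what a row does not reach only later rows make up. The controller multiplies each number of a shift by 200 mm and each number of a turn by 90 degrees. A row lasts 1/12 s, in which the tool goes at most 41.7 mm and 7.16 degrees, less where a joint would pass 70% of its speed; a pose out of reach is approached as far as the arm can. A call with a number of a shift or a turn outside -1 to 1 is refused whole. A call with a gripper value outside its range is refused whole. The fingers move at their own pace and stop on an object; "force" is the grip in N (left out, the last holds). Time passes only in rows, so rows that repeat a pose let the fingers close. It gives the time, the measured TCP pose, the force, the opening and the grip force at its end, in the units of the state.
- state(): the state, without advancing time (a new reading comes with each control period).
- vision.grab_frame(name): name is "scene" or "top"; returns the picture (420x560x3 uint8, red, green, blue); there is no depth.
- vision.camera_info(name): a dict with "vertical_fov" (degrees; the focal length in pixels is half the picture's height over the tangent of half this angle, whatever the lens; pixels are square), "cx", "cy" (the principal point, pixels), "T" (4x4, takes a point from camera to world coordinates). Camera axes: x right, y up, looking along -z (the intrinsics and any distortion apply to the point x, -y, -z); pixel columns grow to the right and rows downward; lengths in mm; the calibration is good to about 2 mm. A picture is of the moment at which its call begins. camera_info takes no time and is no camera call.
- job_done(): hands the job in; it is judged then, once.
The state is a dict: "time_s": time; "qpos": joint angles; "qvel": joint speeds; "effort": joint torques, N m; "ee_pos": TCP position; "ee_rot": TCP orientation; "force": force on the tool from outside, world axes, zero at the start; "torque": the same for the moment, N m; "gripper_width": finger opening in mm; "gripper_force": force on a finger pad.
Only numpy, scipy, OpenCV 4.12 (cv2) and the standard library are available. Lean on these libraries where they do the work, as an engineer would, in place of code of your own. Each camera call takes 0.05 s, during which the arm holds its last target. There are 200 camera calls.

## Working session

There is one attempt and no reset: what is moved stays moved. The work goes in short steps, Python scripts to look and compute and a tool call to move; the robot and the scene stay as the last step left them, time stands still between calls to the robot, and variables do not carry over. Pictures are saved under pics/ and viewed, at most 10 in all, crops included, and the job is handed in when it is done.

Besides the shell and the picture viewer there is one more tool, called after ">>>" as name(argument=value, ...), one argument or row to a line, values as JSON. servo_tool: Moves the arm, as the interface text tells. Its arguments: {"type":"object","properties":{"rows":{"type":"array"},"force":{"type":"number"}},"required":["rows"]}

```bash
mkdir -p pics; python3 - <<'E'
from workcell import state,vision,env
import cv2,numpy as np
print(env.pinch_z)
for n in("scene","top"):
    f=vision.grab_frame(n);np.save(n+'.npy',f);cv2.imwrite(f'pics/{n}0.png',f[:,:,::-1])
    i=vision.camera_info(n);print(n,i)
s=state();print(s['time_s'],s['ee_pos'],s['ee_rot'],s['gripper_width'])
E
```

```text
18.8
scene {'vertical_fov': 45.4002216221583, 'cx': 279.1848564321673, 'cy': 203.41423003812423, 'T': array([[ 5.55952714e-01, -4.81165225e-01,  6.77788024e-01,
         1.46884300e+03],
       [ 8.30848824e-01,  3.45848740e-01, -4.35980368e-01,
        -6.02148589e+02],
       [-2.46335416e-02,  8.05523852e-01,  5.92051107e-01,
         9.44637283e+02],
       [ 0.00000000e+00,  0.00000000e+00,  0.00000000e+00,
         1.00000000e+00]])}
top {'vertical_fov': 43.794849419568614, 'cx': 278.14654900720296, 'cy': 206.01556933996247, 'T': array([[ 5.34871554e-03,  9.83452232e-01, -1.81088650e-01,
         2.26103154e+02],
       [-9.99940407e-01,  3.53656782e-03, -1.03283738e-02,
        -3.67680339e+00],
       [-9.51702999e-03,  1.81133102e-01,  9.83412541e-01,
         1.59776534e+03],
       [ 0.00000000e+00,  0.00000000e+00,  0.00000000e+00,
         1.00000000e+00]])}
0.1 [201.20538168 538.15316626 213.19946706] [-1.79908075e+02 -5.81150535e-04  1.59501813e+02] 91.12935591184899
```

View pics/top0.png

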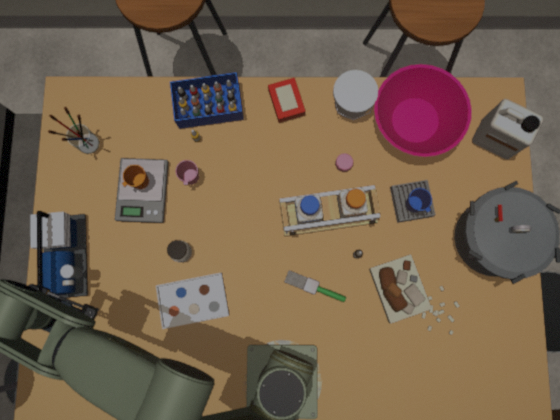

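View pics/scene0.png

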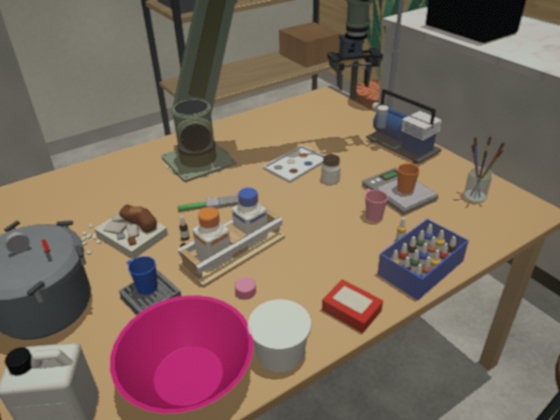

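The orange cup stands on the scale (top px 135,178) and the blue one on the draining stand (418,202), so the orange bottle is wanted. Cap-shaped candidates in the top view are orange (356,199), blue (310,206) and a loose pink one (344,162). The orange one on the bottle fits. Next I'll measure it and check it in a crop.

```bash
cat > h.py <<'E'
import numpy as np,cv2
from workcell import vision
def ray(n,u,v):
    i=vision.camera_info(n);f=210/np.tan(np.radians(i['vertical_fov']/2))
    d=i['T'][:3,:3]@np.array([(u-i['cx'])/f,-(v-i['cy'])/f,-1]);return i['T'][:3,3],d/np.linalg.norm(d)
def onz(n,u,v,z):
    o,d=ray(n,u,v);return o+d*(z-o[2])/d[2]
def two(a,b):
    (o1,d1),(o2,d2)=ray('top',*a),ray('scene',*b)
    s=np.linalg.lstsq(np.c_[d1,-d2],o2-o1,rcond=None)[0];p,q=o1+s[0]*d1,o2+s[1]*d2
    return (p+q)/2,np.linalg.norm(p-q)
def blob(img,kind,box):
    h=cv2.cvtColor(img,cv2.COLOR_RGB2HSV);lo,hi=((5,150,90),(20,255,255)) if kind=='o' else ((105,130,60),(125,255,255))
    m=cv2.inRange(h,lo,hi);k=np.zeros_like(m);x0,y0,x1,y1=box;k[y0:y1,x0:x1]=m[y0:y1,x0:x1]
    c=max(cv2.findContours(k,0,2)[0],key=cv2.contourArea)
    return cv2.boundingRect(c),cv2.minEnclosingCircle(c)
E
python3 - <<'E'
from h import *
t=np.load('top.npy');s=np.load('scene.npy')
P={}
for k,bt,bs in(('o',(340,183,374,214),(193,204,226,228)),('b',(296,192,326,222),(233,185,264,207))):
    rt,ct=blob(t,k,bt);rs,cs=blob(s,k,bs);print(k,rt,ct,rs,cs)
    P[k]=onz('top',*ct[0],170);print(P[k],two(ct[0],cs[0]))
d=P['o']-P['b'];print(np.linalg.norm(d),np.degrees(np.arctan2(d[1],d[0])))
a=cv2.resize(t[150:240,270:445],None,fx=4,fy=4,interpolation=2);cv2.imwrite('pics/crop.png',a[:,:,::-1])
E
```

```text
o (346, 189, 19, 19) ((355.274658203125, 198.13380432128906), 9.275705337524414) (199, 207, 20, 20) ((208.29310607910156, 216.70689392089844), 10.410606384277344)
[ 512.08876353 -203.18988574  170.        ] (array([ 513.80371724, -204.51189435,  161.22590698]), np.float64(0.2096573748935353))
b (301, 196, 18, 18) ((309.3666687011719, 204.46665954589844), 8.649889945983887) (240, 189, 16, 9) ((247.5, 194.0), 7.762187480926514)
[493.70472067 -75.41561079 170.        ] (array([494.12784488, -75.52999624, 167.74015597]), np.float64(0.0018841200669743356))
129.090039777731 -81.81252524034099
```

View pics/crop.png

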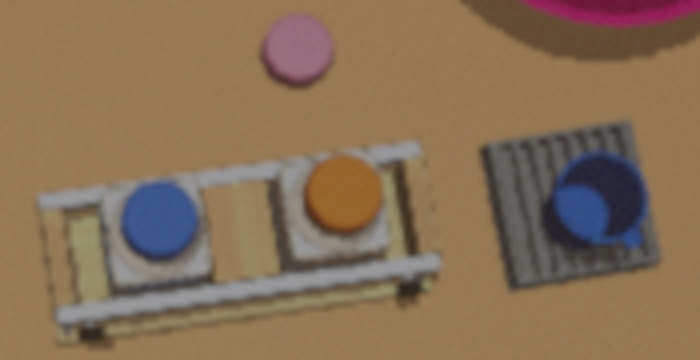

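The crop shows the orange cap on its clamped bottle at crop px (344,192), between the blue cap and the blue cup. The loose cap is pink, so it isn't the one. The two bottle caps are 129 mm apart (130 expected) and the triangulated heights are plausible. Target is (512,-203).

>>> servo_tool(
  rows=[
    [-0.92, -0.975, 0, 0, 1],
    [-0.92, -0.975, 0, 0, 1],
    [-0.92, -0.975, 0, 0, 1],
    [-0.92, -0.975, 0, 0, 1],
    [-0.92, -0.975, 0, 0, 1],
    [-0.92, -0.975, 0, 0, 1],
    [-0.92, -0.975, 0, 0, 1],
  ],
)

```text
time_s: 0.68
ee_pos: [305.7, 287.4, 213.7]
ee_rot: [-179.9, 0.0, 159.4]
force: [-0.1, 0.1, 0.9]
gripper_width: 91.3
gripper_force: 0.0
```

>>> servo_tool(
  rows=[
    [-0.92, -0.975, 0, 0, 1],
    [-0.92, -0.975, 0, 0, 1],
    [-0.92, -0.975, 0, 0, 1],
    [-0.92, -0.975, 0, 0, 1],
    [-0.92, -0.975, 0, 0, 1],
    [-0.92, -0.975, 0, 0, 1],
    [-0.92, -0.975, 0, 0, 1],
  ],
)

```text
time_s: 1.27
ee_pos: [410.6, 40.6, 213.9]
ee_rot: [-179.9, 0.1, 159.3]
force: [0.1, 0.4, -0.1]
gripper_width: 91.2
gripper_force: 0.0
```

>>> servo_tool(
  rows=[
    [-0.92, -0.975, 0, 1, 1],
    [-0.92, -0.975, 0, 1, 1],
    [-0.92, -0.975, 0, 1, 1],
    [-0.92, -0.975, 0, 1, 1],
    [-0.92, -0.975, 0, 1, 1],
    [-0.92, -0.975, 0, 1, 1],
    [-0.92, -0.975, 0, 1, 1],
    [-0.92, -0.975, 0, 1, 1],
    [-0.92, -0.975, 0, 1, 1],
    [-0.92, -0.975, 0, 1, 1],
    [-0.92, -0.975, 0, 1, 1],
    [-0.92, -0.975, 0, 1, 1],
    [-0.92, -0.975, 0, 1, 1],
    [-0.92, -0.975, 0, 1, 1],
    [-0.92, -0.975, 0, 1, 1],
  ],
)

```text
time_s: 2.52
ee_pos: [513.3, -202.6, 213.6]
ee_rot: [-180.0, -0.0, 69.6]
force: [1.4, 0.1, -0.2]
gripper_width: 91.0
gripper_force: 0.0
```

>>> servo_tool(
  rows=[
    [0, 0, 0.15, 0, 1],
    [0, 0, 0.25, 0, 1],
    [0, 0, 0.32, 0, 1],
    [0, 0, 0.365, 0, 1],
    [0, 0, 0.365, 0, 1],
    [0, 0, 0.365, 0, 1],
  ],
)

```text
time_s: 3.02
ee_pos: [513.7, -202.7, 141.0]
ee_rot: [-180.0, -0.0, 69.5]
force: [-0.5, -0.1, 0.5]
gripper_width: 91.3
gripper_force: 0.0
```

```bash
python3 - <<'E'
from h import *
from workcell import state
f=vision.grab_frame('scene');t=vision.grab_frame('top')
a=np.vstack([cv2.resize(x,None,fx=4,fy=4,interpolation=2) for x in(f[180:255,170:290],t[165:240,290:410])]);cv2.imwrite('pics/grasp.png',a[:,:,::-1])
s=state();print(s['ee_pos'],s['force'],s['torque'],s['qpos'])
E
```

```text
[ 514.31770201 -202.98662046  142.01138763] [-0.45005348  0.81366141  1.19499405] [-0.13553278  0.0423816  -0.05778585] [-2.27319785e+01  1.94746887e+01  9.89361943e+01  4.65506768e-03
  6.14664192e+01 -2.25779271e+00]
```

View pics/grasp.png

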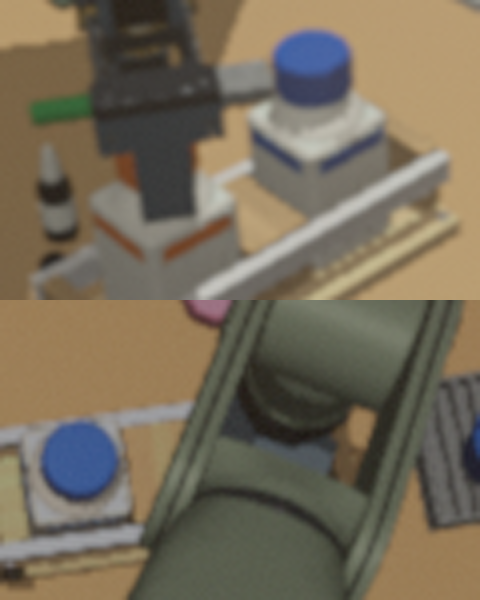

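The upper picture shows the fingers straddling the orange cap: one finger in front at about (168,170), cap edges visible on both sides. The blue bottle is clear at (312,65). No contact force, so I'll close.

>>> servo_tool(
  rows=[
    [0, 0, 0, 0, 0.65],
    [0, 0, 0, 0, 0.6],
    [0, 0, 0, 0, 0.55],
    [0, 0, 0, 0, 0.5],
    [0, 0, 0, 0, 0.4],
    [0, 0, 0, 0, 0.3],
    [0, 0, 0, 0, 0.3],
    [0, 0, 0, 0, 0.3],
    [0, 0, 0, 0, 0.3],
    [0, 0, 0, 0, 0.3],
  ],
  force=25,
)

```text
time_s: 3.95
ee_pos: [513.6, -202.7, 141.0]
ee_rot: [180.0, -0.0, 69.5]
force: [-1.5, -0.1, 2.2]
gripper_width: 53.8
gripper_force: 25.0
```

>>> servo_tool(
  rows=[
    [0, 0, 0, 0.03, 0.3],
    [0, 0, 0, 0.06, 0.3],
    [0, 0, 0, 0.09, 0.3],
    [0, 0, 0, 0.12, 0.3],
    [0, 0, 0, 0.12, 0.3],
    [0, 0, 0, 0.12, 0.3],
  ],
)

```text
time_s: 4.45
ee_pos: [513.7, -202.7, 141.0]
ee_rot: [180.0, -0.0, 58.8]
force: [0.5, 0.2, 1.2]
gripper_width: 54.4
gripper_force: 25.0
```

```bash
python3 -c "
from workcell import state
s=state();print(s)"
```

```text
{'time_s': 4.45, 'qpos': array([-2.27345844e+01,  1.95179256e+01,  9.90257066e+01,  9.61423101e-03,
        6.14305518e+01,  8.49952112e+00]), 'qvel': array([ 0.0280865 , -0.03489442,  0.02979503,  0.01930866,  0.07015854,
       -0.10950059]), 'effort': array([-6.72300649e-02, -3.96830463e+01, -2.06474841e+01,  3.37174768e-02,
        9.26762726e-02,  3.77953460e-02]), 'ee_pos': array([ 513.71091334, -202.73196948,  141.04019255]), 'ee_rot': array([ 1.79975716e+02, -1.21684683e-02,  5.87613012e+01]), 'force': array([0.51550198, 0.23548526, 1.16242682]), 'torque': array([-0.09787221,  0.08330543,  0.03760648]), 'gripper_force': 25.000431581865996, 'gripper_width': 54.448874824768254}
```

The torque is about zero after 10.8° of turn, so this direction loosens. I'll go on to a quarter turn.

>>> servo_tool(
  rows=[
    [0, 0, 0, 0.4, 0.3],
    [0, 0, 0, 0.4, 0.3],
    [0, 0, 0, 0.4, 0.3],
    [0, 0, 0, 0.4, 0.3],
    [0, 0, 0, 0.4, 0.3],
    [0, 0, 0, 0.4, 0.3],
  ],
)

```text
time_s: 4.95
ee_pos: [513.7, -202.7, 141.0]
ee_rot: [180.0, -0.0, 22.6]
force: [-0.3, -0.2, 1.7]
gripper_width: 54.0
gripper_force: 25.0
```

```bash
python3 -c "
from workcell import state
s=state();print(s['torque'],s['ee_rot'],s['gripper_width'])"
```

```text
[-0.14140014  0.17736442  0.01619938] [ 1.79988988e+02 -1.78673929e-02  2.26325214e+01] 53.974014165417906
```

>>> servo_tool(
  rows=[
    [0, 0, 0, 0.48, 0.3],
    [0, 0, 0, 0.48, 0.3],
    [0, 0, 0, 0.48, 0.3],
    [0, 0, 0, 0.48, 0.3],
    [0, 0, 0, 0.48, 0.3],
    [0, 0, 0, 0.48, 0.3],
    [0, 0, 0, 0.48, 0.3],
    [0, 0, 0, 0.48, 0.3],
  ],
)

```text
time_s: 5.62
ee_pos: [513.6, -202.8, 141.0]
ee_rot: [-180.0, -0.0, -20.2]
force: [0.4, 0.4, 1.1]
gripper_width: 53.9
gripper_force: 25.0
```

```bash
python3 - <<'E'
from h import *
from workcell import state
s=state();print(s['torque'],s['force'],s['ee_rot'],s['gripper_width'])
f=vision.grab_frame('scene');a=cv2.resize(f[170:260,160:300],None,fx=5,fy=5,interpolation=2);cv2.imwrite('pics/turned.png',a[:,:,::-1])
E
```

```text
[-0.02178228  0.09139364 -0.03674077] [0.41305387 0.39337366 1.06409952] [-1.79999301e+02 -1.66447896e-02 -2.01921015e+01] 53.87792833596458
```

View pics/turned.png

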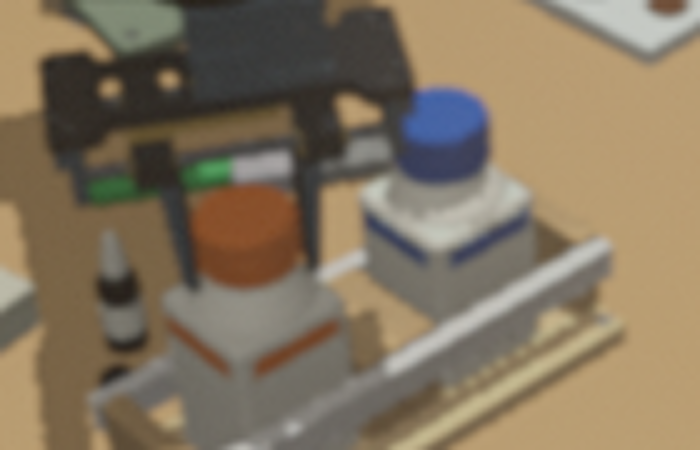

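The orange cap (245,235) sits between both fingers, which have turned a quarter turn with it, and the blue cap (440,135) is untouched. Next is a slow lift with a force check.

>>> servo_tool(
  rows=[
    [0, 0, -0.01, 0, 0.3],
    [0, 0, -0.02, 0, 0.3],
    [0, 0, -0.03, 0, 0.3],
    [0, 0, -0.04, 0, 0.3],
    [0, 0, -0.04, 0, 0.3],
  ],
)

```text
time_s: 6.08
ee_pos: [513.7, -202.7, 149.4]
ee_rot: [-180.0, -0.0, -20.5]
force: [-0.0, -0.3, -0.0]
gripper_width: 54.0
gripper_force: 25.0
```

>>> servo_tool(
  rows=[
    [0, 0, -0.05, 0, 0.3],
    [0, 0, -0.1, 0, 0.3],
    [0, 0, -0.15, 0, 0.3],
    [0, 0, -0.2, 0, 0.3],
    [0, 0, -0.25, 0, 0.3],
    [0, 0, -0.3, 0, 0.3],
    [0, 0, -0.35, 0, 0.3],
    [0, 0, -0.4, 0, 0.3],
    [0, 0, -0.42, 0, 0.3],
    [0, 0, -0.42, 0, 0.3],
    [0, 0, -0.42, 0, 0.3],
    [0, 0, -0.42, 0, 0.3],
    [0, 0, -0.42, 0, 0.3],
  ],
)

```text
time_s: 7.17
ee_pos: [513.2, -202.5, 232.2]
ee_rot: [-180.0, 0.1, -20.5]
force: [0.3, 0.5, -0.2]
gripper_width: 54.4
gripper_force: 25.0
```

```bash
python3 - <<'E'
from h import *
from workcell import state
s=state();print(s['torque'],s['force'],s['qvel'],s['gripper_width'],s['gripper_force'])
f=vision.grab_frame('scene');a=cv2.resize(f[140:260,150:310],None,fx=4,fy=4,interpolation=2);cv2.imwrite('pics/lifted.png',a[:,:,::-1])
E
```

```text
[-0.01636245  0.13172103 -0.02357624] [ 0.31041711  0.53495774 -0.22392286] [ 0.11210648  0.02138023 -0.09124262 -0.02053367 -0.12591941  0.10197123] 54.42167905868912 24.99996865633875
```

View pics/lifted.png

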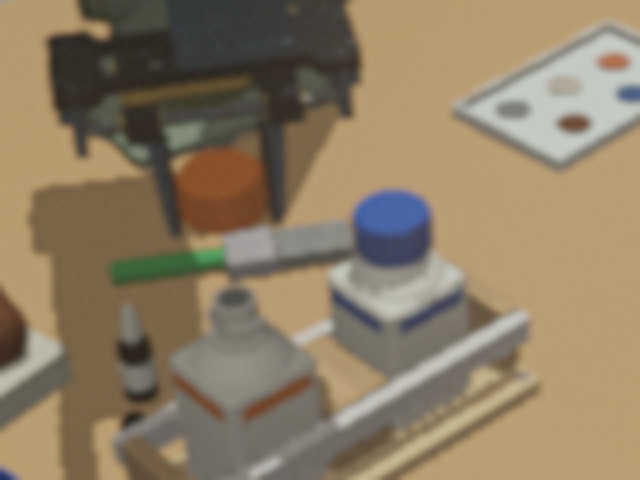

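The orange cap (222,190) is held level above the open neck (236,297), about 66 mm above the mouth. The blue bottle is still closed.

```bash
python3 -c "
from workcell import job_done
print(job_done())"
```

```text
the job is handed in; nothing more can be done
None
```

The orange cup was on the scale, so I unscrewed the orange cap (reverse thread, quarter turn) and handed the job in with it held level about 66 mm above the mouth; the blue bottle is still closed and nothing else was touched.

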